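# Sort the lab's cells and close both containers

## Task

Clear up the cells after the electronics class: swing the collection box's flat cover aside around its screw until the port is clear, post every red (spent) cell through the port, and put every green (good) cell in the blue tub. Then swing the cover fully shut again and set the white lid on the tub so that it sits seated and level, with the tub standing on the bench. Do not disturb the tumbler, parts dish, meter or red tray.

Things in the scene. Friction and masses are not known exactly. Their poses are not given: they have to be found in the camera images.
- cell_box: fixed blue collection box for spent cells, 150 mm along its own x, 220 mm along its own y, 130 mm tall, clear wall on its -x side. Origin at the centre of its underside, z up. Its top plate (6 mm) has one square port; below the port a slippery chute slopes down towards its +y end, so that cells dropped in slide away
- port (a point): centre of the square port, 64 x 64 mm (sides along the box's x and y), at the upper face of the top plate, 130 mm above the bench
- pivot (a point): the pivot screw of the swivel cover, on the upper face of the top plate, 90 mm from the port's centre towards the box's +y; the screw's axis is vertical
- cover (a joint): angle (rad) of the flat steel swivel cover, 5 mm thick, lying 1 mm above the top plate: an arm 46 mm wide from the pivot screw to a disc of 88 mm diameter. 0 = end stop, fully shut, disc centred over the port (the arm points from the screw to the box's -y); it grows as the cover swings anticlockwise seen from above, end stop at 1.7; the port is wholly clear from about 1.1. It stays where it is left; friction about 0.12 N m. It may start a little ajar
- cover_knob (a point): centre of the cover's round orange grip knob, 24 mm diameter, 30 mm tall, upright on the centre of the disc, 90 mm from the pivot screw; this point is half-way up the knob, 151 mm above the bench. The knob turns with the cover
- tub_rim (a point): loose round blue storage tub, upright and open at the top, 128 mm outer and 120 mm inner diameter, 80 mm tall, floor 5 mm thick, 0.45 kg; this point is the centre of its mouth at rim height, z along its axis, upwards
- lid_knob (a point): loose white lid of the tub: disc 134 mm diameter, 6 mm thick, with a tapered plug of 110 mm diameter, 8 mm deep below it (it fits the tub's mouth with 5 mm play all round) and on top an upright round black knob, 24 mm diameter, 30 mm tall; 0.14 kg. This point is half-way up the knob on the lid's axis: 29 mm above the plug's underside, 21 mm above the disc's underside; z points up out of the knob. It starts lying plug down on the bench
- used1_mid (a point): spent cell: red cylinder, coloured on its side and top, with a metal foot and a small brass nub in the middle of the top, 33 mm diameter, 60 mm tall, about 0.14 kg; starts standing on the bench; this point is its centre, z along its axis. Two to four of used1..used4 are present
- used2_mid (a point): spent cell: red cylinder, coloured on its side and top, with a metal foot and a small brass nub in the middle of the top, 33 mm diameter, 60 mm tall, about 0.14 kg; starts standing on the bench; this point is its centre, z along its axis. Two to four of used1..used4 are present
- used3_mid (a point): spent cell: red cylinder, coloured on its side and top, with a metal foot and a small brass nub in the middle of the top, 33 mm diameter, 60 mm tall, about 0.14 kg; starts standing on the bench; this point is its centre, z along its axis. Two to four of used1..used4 are present
- used4_mid (a point): spent cell: red cylinder, coloured on its side and top, with a metal foot and a small brass nub in the middle of the top, 33 mm diameter, 60 mm tall, about 0.14 kg; starts standing on the bench; this point is its centre, z along its axis. Two to four of used1..used4 are present
- good1_mid (a point): good cell: green cylinder, coloured on its side and top, with a metal foot and a small brass nub in the middle of the top, 33 mm diameter, 60 mm tall, about 0.14 kg; starts standing on the bench; this point is its centre, z along its axis. One or both of good1, good2 are present
- good2_mid (a point): good cell: green cylinder, coloured on its side and top, with a metal foot and a small brass nub in the middle of the top, 33 mm diameter, 60 mm tall, about 0.14 kg; starts standing on the bench; this point is its centre, z along its axis. One or both of good1, good2 are present
- tumbler_mid (a point): orange drinking tumbler, 72 mm across, 170 mm tall; a bystander; point 85 mm up its axis
- dish_mid (a point): clear open parts dish, 100 x 130 x 35 mm; a bystander; point at its centre, 17 mm above the bench
- meter_mid (a point): yellow handheld meter lying on the bench, 80 x 150 x 32 mm; a bystander; point at its centre
- case_mid (a point): open red tray, 70 x 150 x 30 mm; a bystander; point at its centre, 15 mm above the bench

How it is judged:
By the outcome, as a careful person would: the job done as asked, in the order asked, and still so for the second after the job is handed in, with the robot touching nothing.
Of used1, used2, used3, used4 only 2 to 4 are there at a start; the rules pass over those that are not, and their reading is None.
Of good1, good2 only 1 to 2 are there at a start; the rules pass over those that are not, and their reading is None.
At some moment in a run one of lid, tub may be knocked a few centimetres aside while the robot is not near it.
It also fails if it takes over 208 s, if anything falls off the work surface, if the arm or the gripper's body presses on something with over 40 N, if the wrist force passes 120 N, or if a joint passes its speed limit or range.

## Robot

A 6-joint arm with a two-finger parallel gripper is mounted at the origin on the work surface. World frame = base frame: x ahead of the robot, y to its left, z up, the work surface at z = 0. Lengths are in m, angles in degrees, forces in N, time in s.
With the tool pointing down it reaches from about 0.325 to 0.85 m from the base axis. Payload 15.5 kg.
Tool frame: the origin (TCP) lies midway between the tips of the shut fingers; the grasp point (between the pads) lies 19 mm behind it; y points along the fingers, x is the direction in which the jaws open and shut, and the axes are right-handed (so a half turn about y gives the same grasp; the last joint's range is limited). The gripper opens to 91 mm and grips with 3 to 60 N. Pads are 32 mm wide; open, the fingers measure 118 mm over their backs; the gripper's body (76 mm by 178 mm) begins 60 mm behind the grasp point.
Start: joints at [-81.847, 28.281, 77.091, -0, 74.628, -5.472], TCP at [0.147, -0.607, 0.214] pointing down, gripper open.
Joint ranges: [-166.48, 166.48], [-47.26, 123.95], [12.59, 153.08], [-70.14, 250.14], [6.76, 159.57], [-176.63, 176.63]. Speed limits (degrees/s): [108.29, 108.29, 147.25, 172.46, 172.46, 172.46].

## Interface

Orientations are given as a 3x3 rotation matrix whose columns are the frame's x, y, z axes.
In Python, from bench import ctrl gives the robot as it stands. The module is installed in compiled form; this text tells all that it offers. Calls block until the motion is done:
- ctrl.goto(position, orientation): joint-space move of the TCP to a pose.
- ctrl.move_l(position, vel=0.15, ori=None, contact_N=None): straight line of the TCP; ori=None keeps the orientation; vel is the mean speed in m/s. With contact_N (N) it stops when the force on the tool has changed by that much, and returns True; else False.
- ctrl.movej(angles): joint-space move.
- ctrl.command_gripper(opening): opening from 0.0 (shut) to 1.0 (fully open); the grip force is fixed at half the most; returns when the fingers have stopped.
- ctrl.sleep(seconds).
- ctrl.ik(position, orientation): joint angles nearest the present ones, or None.
- ctrl.read_camera(name): name is "scene" or "side" or "wrist"; returns the picture (420x560x3 uint8, blue, green, red); there is no depth.
- ctrl.camera_params(name): a dict with "fx", "fy", "cx", "cy" (pixels), "D" ([k1, k2, p1, p2, k3] as OpenCV has them; the pictures are not rectified), "pose" (4x4, takes a point from camera to world coordinates); the wrist camera has in their place "T_tool_cam" (4x4, takes a point from camera to tool coordinates, whose origin is the TCP and whose axes are the tool frame's). Camera axes: x right, y up, looking along -z (the intrinsics and any distortion apply to the point x, -y, -z); pixel columns grow to the right and rows downward; lengths in m; the calibration is good to about 2 mm. A picture is of the moment at which its call begins: read the wrist's pose just before it. camera_params takes no time and is no camera call.
A pose or a line that the arm cannot do raises ctrl.MotionError and nothing moves.
- ctrl.sign_off(): hands the job in, once; it reports no verdict.
Readings, each from a call of its own:
- ctrl.current_t(): time.
- ctrl.current_q(): joint angles.
- ctrl.current_dq(): joint speeds.
- ctrl.current_effort(): joint torques, N m.
- ctrl.current_tool_pos(): TCP position.
- ctrl.current_eef_rot(): TCP orientation.
- ctrl.current_contact_force(): force on the tool from outside, world axes, zero at the start.
- ctrl.current_wrist_torque(): the same for the moment, N m.
- ctrl.current_grip_width(): opening from 0.0 (shut) to 1.0 (fully open).
Only numpy, scipy, OpenCV 4.12 (cv2) and the standard library are available. Lean on these libraries where they do the work, as an engineer would, in place of code of your own. Each camera call takes 0.05 s, during which the arm holds its last target.

## Working session

There is one attempt and no reset: what is moved stays moved. The work goes in short steps, each a Python script; the robot and the scene stay as the last script left them, time stands still between calls to the robot, and variables do not carry over. Pictures are saved under pics/ and viewed, and the job is handed in when it is done.

```bash
mkdir -p pics; ls
python3 - <<'E'
from bench import ctrl
import cv2
for n in ("scene","side","wrist"):
    p=ctrl.camera_params(n)
    print(n,{k:(v.tolist() if hasattr(v,'tolist') else v) for k,v in p.items()})
    cv2.imwrite(f"pics/{n}0.png",ctrl.read_camera(n))
print(ctrl.current_t(),ctrl.current_eef_rot())
E
```

```text
pics
scene {'fx': 475.4423056066207, 'fy': 475.4423056066207, 'cx': 279.39761830789314, 'cy': 219.5299238594482, 'D': [-0.15937861561302616, 0.0, 0.0, 0.0, 0.0], 'pose': [[-0.29590061346591867, -0.678782853800342, 0.6720838224039888, 1.3804603893647718], [0.9552179495431701, -0.2093673129266463, 0.2091028386904804, 0.2840845425841321], [-0.0012230376258842756, 0.7038601890038527, 0.7103374821269298, 1.0080645056580784], [0.0, 0.0, 0.0, 1.0]]}
side {'fx': 515.8916592247384, 'fy': 515.8916592247384, 'cx': 277.330107537471, 'cy': 214.6934756330747, 'D': [0.06083950352759944, 0.0, 0.0, 0.0, 0.0], 'pose': [[-0.9726367200045618, 0.14870427341275147, -0.17850728267371502, 0.33092285744313993], [-0.2321133423537002, -0.6552244864718898, 0.7188909991292439, 1.0219156519099222], [-0.010060178932896222, 0.7406537054497426, 0.6718116413128044, 1.0005867312247245], [0.0, 0.0, 0.0, 1.0]]}
wrist {'fx': 323.4264556308177, 'fy': 323.4264556308177, 'cx': 278.6945253756614, 'cy': 213.94430559983005, 'D': [-0.05815821339151862, 0.0, 0.0, 0.0, 0.0], 'T_tool_cam': [[0.9999990984126188, 0.001135036092645038, -0.0007175423455108432, 0.0005351951429800605], [-0.0009740674552607335, 0.24532427296358236, -0.969440587291187, -0.1700838375760142], [-0.0009243195020175259, 0.9694404121904331, 0.245325157384032, 0.06923793543836099], [0.0, 0.0, 0.0, 1.0]]}
0.15 [[ 2.35562760e-01 -1.43567867e-04  9.71859128e-01]
 [-9.71858676e-01  9.41560190e-04  2.35562789e-01]
 [-9.48883112e-04 -9.99999546e-01  8.22688396e-05]]
```

View pics/scene0.png

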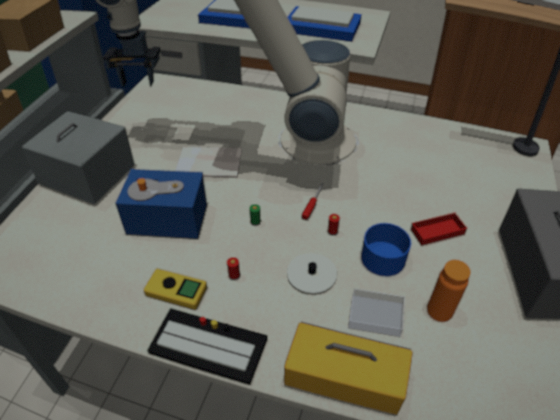

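View pics/side0.png

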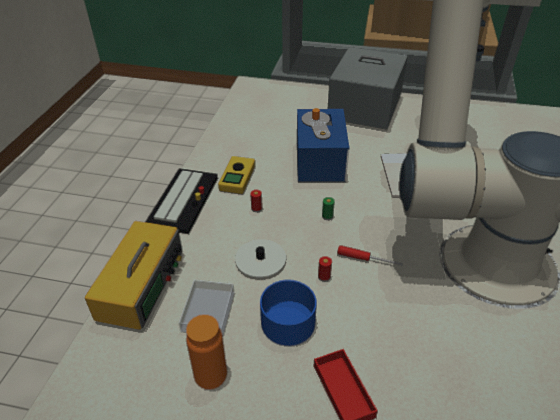

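View pics/wrist0.png

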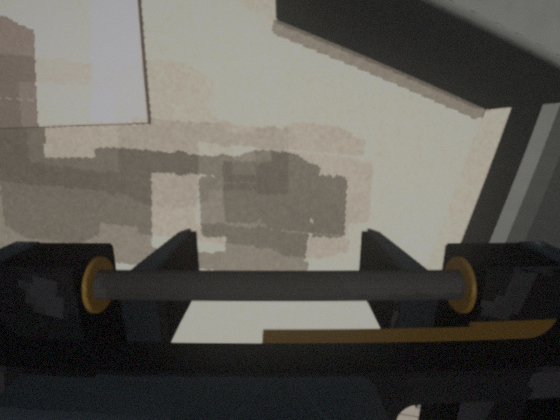

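The scene view shows the blue box (165,200) with its cover near shut and the knob at (143,185). There are two red cells at (334,223) and (233,267), and one green at (255,214). The tub is at (386,248) and the lid at (312,270). The red item at (310,207) is a screwdriver. Next I'll measure these.

```bash
cat > h.py <<'E'
from bench import ctrl
import cv2, numpy as np
def cam(n,tp=None,R=None):
    p=ctrl.camera_params(n); K=np.array([[p['fx'],0,p['cx']],[0,p['fy'],p['cy']],[0,0,1]]); D=np.array(p['D'],float)
    if 'pose' in p: T=np.array(p['pose'])
    else:
        A=np.eye(4); A[:3,:3]=R; A[:3,3]=tp; T=A@np.array(p['T_tool_cam'])
    return K,D,T
def rays(uv,c):
    K,D,T=c
    u=cv2.undistortPoints(np.array(uv,float).reshape(-1,1,2),K,D).reshape(-1,2)
    d=np.c_[u[:,0],-u[:,1],-np.ones(len(u))]@T[:3,:3].T
    return T[:3,3],d
def onz(uv,z,c):
    o,d=rays(uv,c); s=(z-o[2])/d[:,2]; return o+d*s[:,None]
def proj(P,c):
    K,D,T=c; P=np.atleast_2d(P); q=(P-T[:3,3])@T[:3,:3]
    q=q*[1,-1,-1]
    return cv2.projectPoints(q,np.zeros(3),np.zeros(3),K,D)[0].reshape(-1,2)
def tri(uva,ca,uvb,cb):
    (o1,d1),(o2,d2)=rays([uva],ca),rays([uvb],cb); d1=d1[0];d2=d2[0]
    s=np.linalg.lstsq(np.c_[d1,-d2],o2-o1,rcond=None)[0]
    a=o1+s[0]*d1;b=o2+s[1]*d2
    return (a+b)/2,np.linalg.norm(a-b)
def mask(im,col):
    H=cv2.cvtColor(im,cv2.COLOR_BGR2HSV); h,s,v=cv2.split(H)
    if col=='red': return (((h<6)|(h>172))&(s>140)&(v>60)).astype(np.uint8)*255
    if col=='green': return ((h>45)&(h<85)&(s>100)&(v>25)).astype(np.uint8)*255
    if col=='blue': return ((h>100)&(h<130)&(s>110)&(v>40)).astype(np.uint8)*255
    if col=='orange': return ((h>=6)&(h<18)&(s>140)&(v>90)).astype(np.uint8)*255
    if col=='white': return ((s<70)&(v>150)).astype(np.uint8)*255
    if col=='black': return ((v<45)).astype(np.uint8)*255
def blobs(m,amin=20):
    n,l,st,ce=cv2.connectedComponentsWithStats(m)
    return [(int(st[i,4]),st[i,:4].tolist(),ce[i].round(1).tolist()) for i in range(1,n) if st[i,4]>=amin]
E
python3 - <<'E'
from h import *
for n in('scene','side'):
    im=cv2.imread(f'pics/{n}0.png'); c=cam(n)
    for col in('red','green','blue','orange'):
        for b in blobs(mask(im,col)): print(n,col,b,onz([b[2]],0.03,c)[0].round(3))
    x0,y0,w,h=((100,150,140,100) if n=='scene' else (270,90,110,110))
    cv2.imwrite(f'pics/{n}0box.png',cv2.resize(im[y0:y0+h,x0:x0+w],None,fx=5,fy=5,interpolation=cv2.INTER_CUBIC))
    x0,y0,w,h=((270,210,160,90) if n=='scene' else (220,230,130,120))
    cv2.imwrite(f'pics/{n}0tub.png',cv2.resize(im[y0:y0+h,x0:x0+w],None,fx=5,fy=5,interpolation=cv2.INTER_CUBIC))
E
```

```text
scene red (137, [302, 198, 14, 21], [308.8, 208.2]) [0.384 0.066 0.03 ]
scene red (136, [329, 214, 10, 20], [333.1, 224.5]) [0.429 0.149 0.03 ]
scene red (953, [413, 214, 53, 30], [438.2, 228.5]) [0.355 0.446 0.03 ]
scene red (154, [227, 258, 12, 21], [232.9, 268.3]) [ 0.664 -0.067  0.03 ]
scene red (33, [199, 317, 7, 7], [202.1, 319.9]) [ 0.837 -0.081  0.03 ]
scene green (840, [9, 63, 39, 45], [30.6, 85.0]) [-0.021 -1.304  0.03 ]
scene green (139, [250, 205, 10, 19], [254.6, 214.2]) [ 0.455 -0.08   0.03 ]
scene green (213, [179, 280, 20, 17], [188.5, 288.2]) [ 0.759 -0.153  0.03 ]
scene blue (201, [59, 0, 24, 10], [70.6, 4.3]) [-0.929 -1.76   0.03 ]
scene blue (947, [288, 7, 73, 34], [326.2, 28.2]) [-0.916 -0.181  0.03 ]
scene blue (563, [199, 8, 50, 19], [222.0, 18.3]) [-0.887 -0.738  0.03 ]
scene blue (232, [41, 57, 15, 31], [48.3, 71.5]) [-0.146 -1.301  0.03 ]
scene blue (3910, [117, 169, 85, 69], [161.4, 206.4]) [ 0.507 -0.36   0.03 ]
scene blue (1998, [362, 224, 49, 52], [385.3, 248.8]) [0.477 0.308 0.03 ]
scene orange (41, [138, 179, 7, 9], [140.9, 182.1]) [ 0.425 -0.476  0.03
[... 625 characters left out ...]
9.9, 57.5]) [-0.227 -1.172  0.03 ]
side green (211, [490, 5, 19, 34], [498.1, 17.2]) [-0.094 -1.57   0.03 ]
side green (121, [224, 174, 18, 9], [232.5, 177.9]) [ 0.76  -0.149  0.03 ]
side green (185, [323, 198, 11, 21], [327.7, 208.2]) [ 0.456 -0.075  0.03 ]
side green (20, [173, 262, 5, 5], [174.9, 264.2]) [0.799 0.222 0.03 ]
side green (263, [143, 274, 20, 44], [152.2, 295.2]) [0.814 0.328 0.03 ]
side blue (2832, [297, 109, 52, 72], [322.3, 149.1]) [ 0.52  -0.357  0.03 ]
side blue (3028, [260, 280, 56, 66], [287.8, 311.9]) [0.487 0.304 0.03 ]
side orange (40, [313, 108, 7, 12], [315.6, 112.5]) [ 0.582 -0.574  0.03 ]
side orange (1117, [187, 315, 35, 71], [202.8, 337.8]) [0.656 0.414 0.03 ]
```

View pics/scene0box.png

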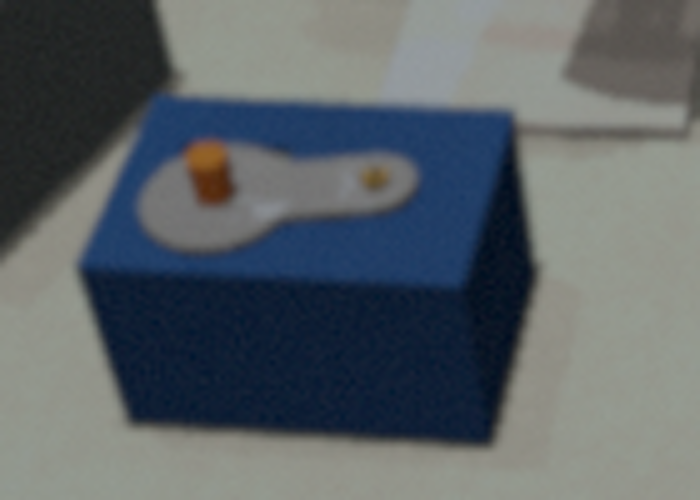

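View pics/side0box.png

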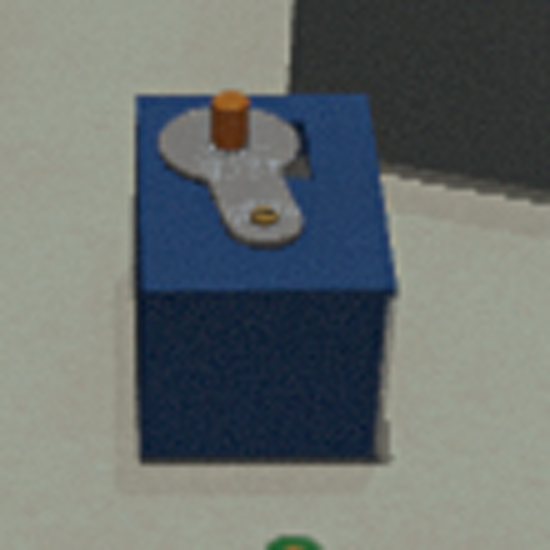

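View pics/scene0tub.png

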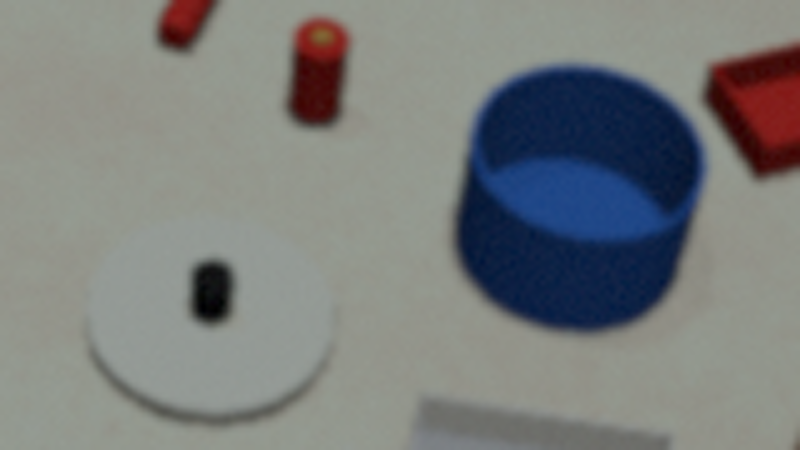

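View pics/side0tub.png

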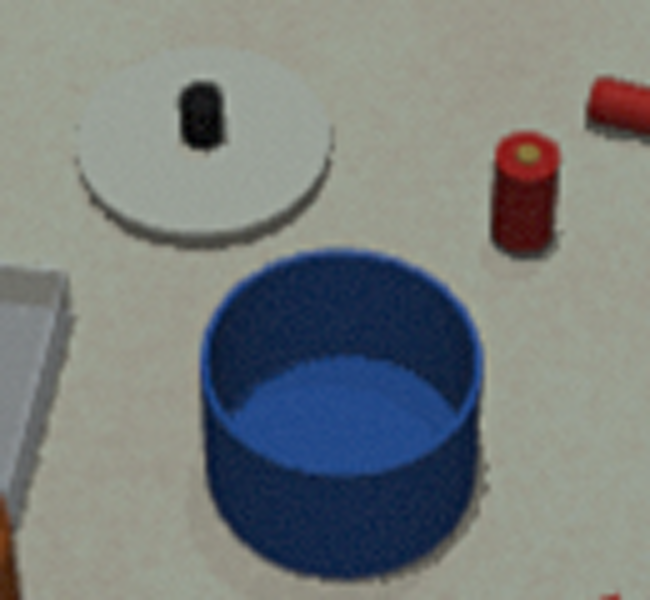

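Run:
```python
from h import *
S,D=cam('scene'),cam('side')
s=lambda x,y:((x+.5)/5-.5+100,(y+.5)/5-.5+150)
d=lambda x,y:((x+.5)/5-.5+270,(y+.5)/5-.5+90)
print('pivot',tri(s(375,179),S,d(264,216),D),onz([s(375,179)],.138,S),onz([d(264,216)],.138,D))
print('knob',tri(s(210,172),S,d(230,121),D),onz([s(210,172)],.151,S),onz([d(230,121)],.151,D))
a=onz([s(*p) for p in((158,95),(513,112),(468,288),(82,268))],.13,S);b=onz([d(*p) for p in((369,95),(394,291),(137,291),(137,95))],.13,D)
print(a.round(4),b.round(4))
for q in (a,b,(a+b)/2):
    print(q.mean(0),[np.linalg.norm(q[i]-q[i-1]).round(3) for i in range(4)],[np.degrees(np.arctan2(*(q[1]-q[0])[[0,1]])),np.degrees(np.arctan2(*(q[2]-q[3])[[0,1]])),np.degrees(np.arctan2(*(q[2]-q[1])[[1,0]])),np.degrees(np.arctan2(*(q[3]-q[0])[[1,0]]))])
s2=lambda x,y:((x+.5)/5-.5+270,(y+.5)/5-.5+210)
d2=lambda x,y:((x+.5)/5-.5+220,(y+.5)/5-.5+230)
print('lidknob',tri(s2(211,291),S,d2(201,115),D))
# tub rim ellipse outer in scene & side
for n,c,f,pts in(('scene',S,s2,[(473,145),(705,160),(585,66),(590,239)]),('side',D,d2,[(203,365),(482,365),(341,250),(341,474)])):
    print(n,onz([f(*p) for p in pts],.08,c).round(3),onz([f(*p) for p in pts],.08,c).mean(0))
for n,c,f,pts in(('scene',S,s2,[(88,300),(333,310),(212,218)]),('side',D,d2,[(78,135),(330,140),(203,47)])):
    print(n,onz([f(*p) for p in pts],.014,c).round(3))
```

```text
pivot (array([ 0.51344408, -0.29326433,  0.13514871]), np.float64(0.0018877947085584358)) [[ 0.51521605 -0.29235477  0.138     ]] [[ 0.51305812 -0.28735581  0.138     ]]
knob (array([ 0.54932257, -0.37608638,  0.14828671]), np.float64(0.004245450110404763)) [[ 0.54959032 -0.37636379  0.151     ]] [[ 0.54899713 -0.36787419  0.151     ]]
[[ 0.476  -0.458   0.13  ]
 [ 0.4301 -0.2463  0.13  ]
 [ 0.5734 -0.2093  0.13  ]
 [ 0.6217 -0.4224  0.13  ]] [[ 0.4726 -0.4523  0.13  ]
 [ 0.4275 -0.238   0.13  ]
 [ 0.5737 -0.2057  0.13  ]
 [ 0.6188 -0.4207  0.13  ]]
[ 0.52529476 -0.33399207  0.13      ] [np.float64(0.15), np.float64(0.217), np.float64(0.148), np.float64(0.219)] [np.float64(-12.235578759585305), np.float64(-12.781649927922992), np.float64(14.473047397445526), np.float64(13.731382303446045)]
[ 0.52315653 -0.32917248  0.13      ] [np.float64(0.15), np.float64(0.219), np.float64(0.15), np.float64(0.22)] [np.float64(-11.893759902671615), np.float64(-11.832177652347577), np.float64(12.456744031806712), np.float64(12.222456957237641)]
[ 0.52422564 -0.33158228  0.13      ] [np.float64(0.15), np.float64(0.218), np.float64(0.149), np.float64(0.219)] [np.float64(-12.063758776193094), np.float64(-12.305761736922692), np.float64(13.458870029874543), np.float64(12.978135013198287)]
lidknob (array([0.59962102, 0.13128324, 0.0268611 ]), np.float64(0.0024036800145207276))
scene [[0.504 0.247 0.08 ]
 [0.478 0.369 0.08 ]
 [0.428 0.296 0.08 ]
 [0.551 0.317 0.08 ]] [0.49034541 0.30731623 0.08      ]
side [[0.545 0.33  0.08 ]
 [0.424 0.302 0.08 ]
 [0.499 0.25  0.08 ]
 [0.472 0.373 0.08 ]] [0.48511246 0.31355647 0.08      ]
scene [[0.614 0.067 0.014]
 [0.582 0.194 0.014]
 [0.538 0.116 0.014]]
side [[0.663 0.149 0.014]
 [0.533 0.123 0.014]
 [0.616 0.072 0.014]]
```

The cover is ajar by about 0.2 rad. The box yaw is about 12.5°, with the pivot near (0.514,-0.29). I'll refine with the wrist camera above the box.

```bash
cat >> h.py <<'E'
def ori(a):
    a=np.radians(a); x=np.array([np.cos(a),np.sin(a),0]); y=np.array([0,0,-1.]); return np.c_[x,y,np.cross(x,y)]
def look(name):
    tp=np.array(ctrl.current_tool_pos());R=np.array(ctrl.current_eef_rot()); im=ctrl.read_camera('wrist')
    cv2.imwrite(f'pics/{name}.png',im); np.savez(f'pics/{name}.npz',tp=tp,R=R)
    return im,cam('wrist',tp,R)
def load(name):
    z=np.load(f'pics/{name}.npz'); return cv2.imread(f'pics/{name}.png'),cam('wrist',z['tp'],z['R'])
E
python3 - <<'E'
from h import *
S,D=cam('scene'),cam('side')
t=tri((455.5,266),S,(204,325),D); print('tumbler top',t)
R=ori(23); p=np.array([0.532,-0.35,0.31])-0.06*R[:,2]
ctrl.goto(p,R); print(ctrl.current_t(),ctrl.current_tool_pos(),ctrl.current_q())
im,c=look('w1')
E
```

```text
tumbler top (array([0.61496046, 0.47256209, 0.17128152]), np.float64(0.00422465708265934))
1.85 [ 0.55470154 -0.40593976  0.3097049 ] [-4.11648203e+01  3.00128298e+01  5.89629930e+01 -1.29210623e-02
  9.10519701e+01 -6.40500253e+01]
```

View pics/w1.png

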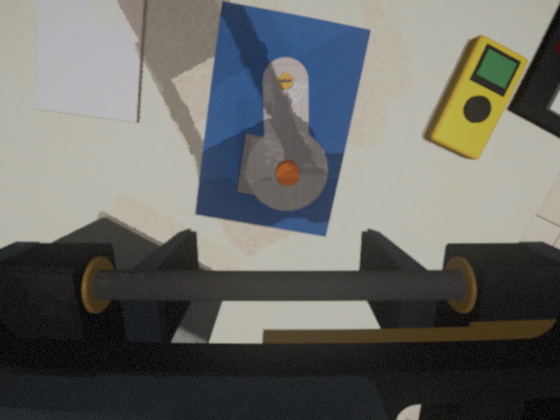

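The view is clear: pivot at (286,80), knob at (287,173), port edge visible at (246,165). Box top corners are at (223,1), (369,30), (327,236) and (196,215).

Run:
```python
from h import *
im,c=load('w1')
for b in blobs(mask(im,'orange')): print(b)
k=[b for b in blobs(mask(im,'orange')) if 270<b[2][0]<305 and 150<b[2][1]<190][0][2]
K=onz([k],.164,c)[0]; P=onz([(286,80.5)],.138,c)[0]; print('knob',K,'pivot',P,np.linalg.norm((K-P)[:2]))
q=onz([(223,1),(369,30),(327,236),(196,215)],.13,c); print(q.round(4),q.mean(0))
# box axes: long edges 0->3 is -y
print(np.degrees(np.arctan2(*(q[0]-q[3])[:2])),np.degrees(np.arctan2(*(q[1]-q[2])[:2])),np.degrees(np.arctan2(*(q[1]-q[0])[[1,0]])),np.degrees(np.arctan2(*(q[2]-q[3])[[1,0]])))
d=K-P; print('arm dir from -y',np.degrees(np.arctan2(d[0],-d[1])))
```

```text
(438, [276, 161, 23, 25], [287.1, 172.9])
knob [ 0.55102518 -0.37560675  0.164     ] pivot [ 0.51557078 -0.29379868  0.138     ] 0.08916039146495024
[[ 0.429  -0.2477  0.13  ]
 [ 0.5724 -0.2157  0.13  ]
 [ 0.6236 -0.4274  0.13  ]
 [ 0.4779 -0.462   0.13  ]] [ 0.52573014 -0.3382034   0.13      ]
-12.837966496278545 -13.581492394953399 12.561470995186728 13.346183009926298
arm dir from -y 23.431192297075782
```

```bash
cat >> h.py <<'E'
PIV=np.array([0.5150,-0.2935]); YAW=13.0
PORT=PIV-0.09*np.array([-np.sin(np.radians(YAW)),np.cos(np.radians(YAW))])
def knobxy(th,r=0.0895): # th deg cover angle
    b=np.radians(YAW+th); return PIV+r*np.array([np.sin(b),-np.cos(b)])
def swing(t0,t1,z,n):
    for t in np.linspace(t0,t1,n+1)[1:]:
        ctrl.move_l(np.r_[knobxy(t),z],vel=0.08,ori=ori(YAW+t))
        print(round(t,1),np.round(ctrl.current_contact_force(),1),round(ctrl.current_grip_width(),3))
E
python3 - <<'E'
from h import *
t0=10.4; R=ori(YAW+t0); k=knobxy(t0)
ctrl.goto(np.r_[k,0.24],R)
print(ctrl.move_l(np.r_[k,0.142],vel=0.12,contact_N=6), ctrl.current_tool_pos())
ctrl.command_gripper(0.0); print(ctrl.current_grip_width(),ctrl.current_contact_force())
swing(t0,86,0.142,6)
ctrl.command_gripper(0.6)
ctrl.move_l(np.r_[knobxy(86),0.26],vel=0.2)
print(ctrl.current_t())
cv2.imwrite('pics/s2.png',ctrl.read_camera('scene'))
R=ori(13); p=np.r_[PORT,0.31]-0.04*R[:,2]; 
ctrl.goto(p,R); look('w2'); print(ctrl.current_t())
E
```

```text
False [ 0.55099103 -0.37610003  0.14295135]
0.25901959473511443 [ 0.58973673 -0.23949592 -1.01030773]
23.0 [0.3 1.6 0.5] 0.259
35.6 [-0.6  2.7  1.1] 0.257
48.2 [-2.2  3.3  2.5] 0.253
60.8 [-2.2  3.7  2. ] 0.253
73.4 [-4.3  3.5  2.7] 0.252
86.0 [-4.6  4.   1.9] 0.257
8.05
9.3667
```

View pics/w2.png

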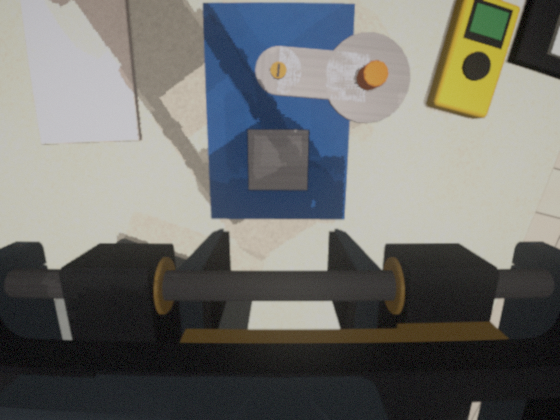

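The cover is open and the port is clear, centred at about (278,159) with edges at 248–308 × 129–190. Next I'll compute the port centre and look at the cells from above.

Run:
```python
from h import *
im,c=load('w2')
q=onz([(248,129),(308,129),(308,190),(248,190)],.13,c); print(q.round(4),q.mean(0),PORT)
for n,(x,y) in {'ug':(0.455,-0.078),'ur':(0.664,-0.065),'u2':(0.428,0.150)}.items():
    a=np.degrees(np.arctan2(y,x))*0.5; R=ori(a)
    ctrl.goto(np.r_[x,y,0.20]-0.035*R[:,2],R); im,c=look('c_'+n)
    for col in('red','green'):
        for b in blobs(mask(im,col),150): print(n,col,b,onz([b[2]],.06,c)[0].round(4))
print(ctrl.current_t())
cv2.imwrite('pics/cells.png',np.hstack([cv2.resize(cv2.imread(f'pics/c_{n}.png'),None,fx=.47,fy=.47) for n in('ug','ur','u2')]))
```

```text
[[ 0.497  -0.3571  0.13  ]
 [ 0.5584 -0.3429  0.13  ]
 [ 0.5744 -0.4058  0.13  ]
 [ 0.5104 -0.4207  0.13  ]] [ 0.53504034 -0.38163811  0.13      ] [ 0.53524559 -0.38119331]
ug red (2017, [135, 22, 84, 26], [177.6, 34.6]) [0.3777 0.0469 0.06  ]
ug red (731, [475, 123, 33, 33], [490.8, 138.6]) [ 0.6631 -0.0672  0.06  ]
ug green (429, [265, 154, 31, 31], [278.6, 171.3]) [ 0.4565 -0.0822  0.06  ]
ug green (679, [534, 194, 26, 32], [547.6, 209.9]) [ 0.7306 -0.1439  0.06  ]
ur red (814, [0, 51, 39, 24], [16.7, 62.9]) [0.4248 0.0465 0.06  ]
ur red (725, [265, 152, 32, 34], [280.5, 168.8]) [ 0.6652 -0.0663  0.06  ]
ur red (175, [438, 166, 15, 15], [445.3, 172.4]) [ 0.8253 -0.0771  0.06  ]
ur green (596, [60, 178, 31, 31], [74.9, 192.8]) [ 0.4595 -0.0788  0.06  ]
u2 red (731, [261, 151, 33, 34], [277.1, 167.7]) [0.4283 0.1495 0.06  ]
u2 red (1153, [173, 214, 75, 34], [208.9, 229.0]) [0.3709 0.0777 0.06  ]
12.85
```

View pics/cells.png

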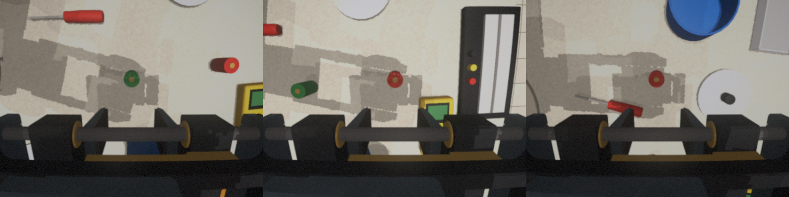

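```bash
cat >> h.py <<'E'
def pick(x,y,a,z=0.028):
    R=ori(a); ctrl.command_gripper(0.62)
    ctrl.goto(np.r_[x,y,0.16],R)
    print('contact',ctrl.move_l(np.r_[x,y,z],vel=0.12,contact_N=6))
    ctrl.command_gripper(0.0); print('w',ctrl.current_grip_width())
    ctrl.move_l(np.r_[x,y,0.27],vel=0.25); print('held',ctrl.current_grip_width(),np.round(ctrl.current_contact_force(),1))
def post(a=13):
    R=ori(a); ctrl.goto(np.r_[PORT,0.27],R)
    print('contact',ctrl.move_l(np.r_[PORT,0.139],vel=0.12,contact_N=6),ctrl.current_tool_pos())
    ctrl.command_gripper(0.6); ctrl.sleep(0.3)
    ctrl.move_l(np.r_[PORT,0.27],vel=0.25)
E
python3 - <<'E'
from h import *
pick(0.6655,-0.066,45); post()
print(ctrl.current_t())
R=ori(13);p=np.r_[PORT,0.31]-0.04*R[:,2];ctrl.goto(p,R); look('w3')
cv2.imwrite('pics/s3.png',ctrl.read_camera('scene'))
E
```

```text
contact False
w 0.3573487821744623
held 0.3534813996727644 [-0.2  0.5 -0.9]
contact False [ 0.53563101 -0.38148197  0.1397918 ]
21.1333
```

View pics/w3.png

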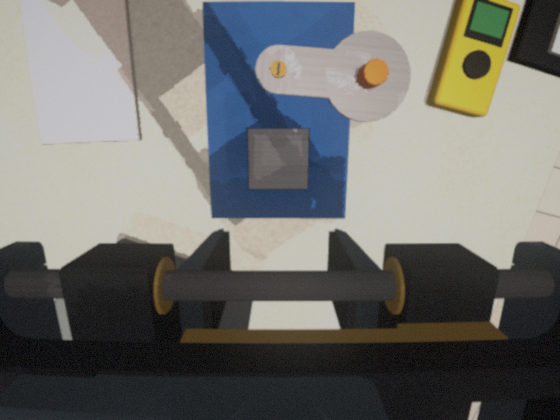

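View pics/s3.png

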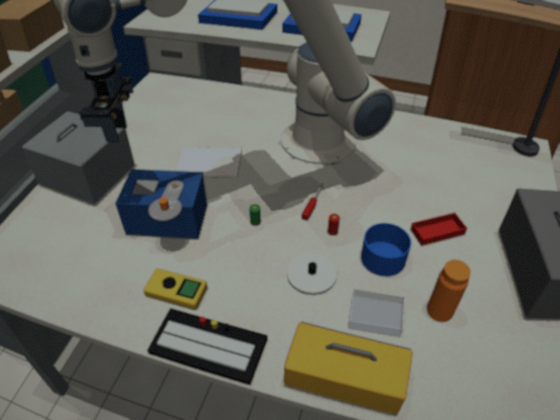

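The first red cell has slid away and the port is empty at (278,159). Now the second red, then a look at the tub.

Run:
```python
from h import *
pick(0.4285,0.1495,-30); post()
R=ori(13);p=np.r_[PORT,0.31]-0.04*R[:,2];ctrl.goto(p,R); look('w4')
pick(0.4575,-0.0805,0)
R=ori(40); ctrl.goto(np.r_[0.488,0.31,0.30]-0.06*R[:,2],R); look('t1')
cv2.imwrite('pics/s4.png',ctrl.read_camera('scene'))
print(ctrl.current_t(),ctrl.current_grip_width())
a=cv2.imread('pics/w4.png')
cv2.imwrite('pics/m4.png',np.hstack([cv2.resize(cv2.imread(f'pics/{n}.png'),(400,300)) for n in('w4','s4')]))
```

```text
contact False
w 0.3555399186107558
held 0.3554801432334682 [ 0.   0.8 -1.8]
contact False [ 0.53562504 -0.38146749  0.13979233]
contact False
w 0.35373122783822675
held 0.35607982319928616 [ 0.1  0.  -1.6]
37.8917 0.3547980689848557
```

View pics/t1.png

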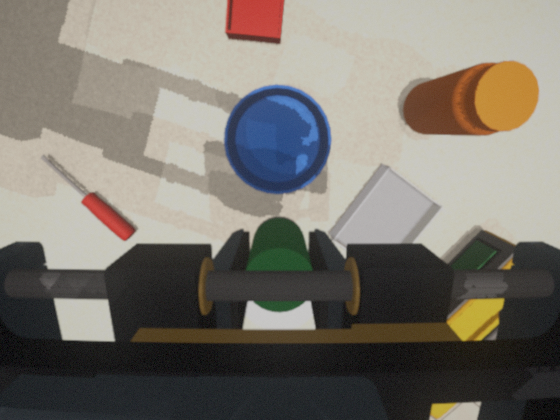

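View pics/m4.png

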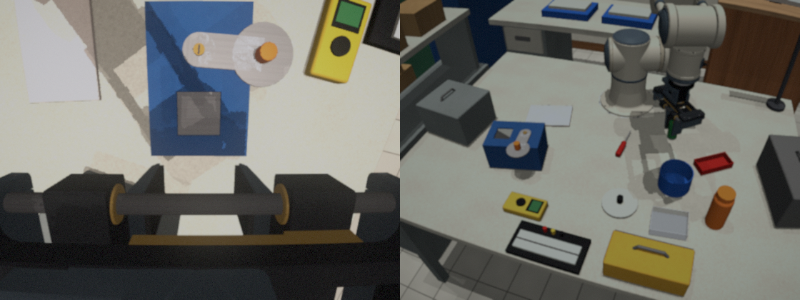

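The port is empty after the second post. The green cell is held, and the tub rim is centred at about (278,139). Next I'll put the cell in the tub.

```bash
cat >> h.py <<'E'
def tubfit(im,c,box=None):
    m=mask(im,'blue'); m=cv2.morphologyEx(m,cv2.MORPH_CLOSE,np.ones((9,9),np.uint8))
    if box: k=np.zeros_like(m); k[box[1]:box[3],box[0]:box[2]]=255; m&=k
    cs=cv2.findContours(m,cv2.RETR_EXTERNAL,cv2.CHAIN_APPROX_NONE)[0]
    h=cv2.convexHull(max(cs,key=cv2.contourArea))
    P=onz(h.reshape(-1,2),.08,c)[:,:2]
    return cv2.minEnclosingCircle(P.astype(np.float32)),cv2.fitEllipse(h)
E
python3 - <<'E'
from h import *
im,c=load('t1'); print(tubfit(im,c,(200,60,350,212)))
e=tubfit(im,c,(200,60,350,212))[1]; print(onz([e[0]],.08,c))
E
```

```text
(((0.48803508281707764, 0.30648180842399597), 0.0624290406703949), ((277.34918212890625, 138.85482788085938), (105.04989624023438, 107.50086212158203), 179.93685913085938))
[[0.48669254 0.30805776 0.08      ]]
```

Run:
```python
from h import *
x,y=0.487,0.3075; R=ori(-39)
ctrl.goto(np.r_[x,y,0.27],R)
print(ctrl.move_l(np.r_[x,y,0.1],vel=0.2,contact_N=8),ctrl.move_l(np.r_[x,y,0.034],vel=0.08,contact_N=5),ctrl.current_tool_pos())
ctrl.command_gripper(0.52); ctrl.sleep(0.2); ctrl.move_l(np.r_[x,y,0.27],vel=0.2)
R=ori(40); ctrl.goto(np.r_[x,y,0.30]-0.06*R[:,2],R); look('t2')
cv2.imwrite('pics/s5.png',ctrl.read_camera('scene'));cv2.imwrite('pics/d5.png',ctrl.read_camera('side'))
print(ctrl.current_t())
cv2.imwrite('pics/m5.png',np.hstack([cv2.resize(cv2.imread(f'pics/{n}.png'),(400,300)) for n in('t2','d5')]))
```

```text
False True [0.48635589 0.30719722 0.03318268]
44.6083
```

View pics/m5.png

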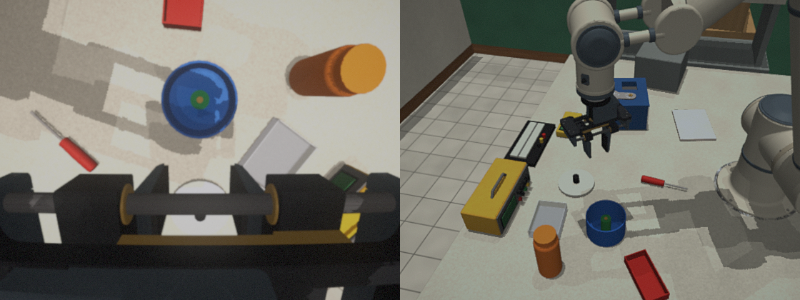

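The green cell is standing in the tub at (200,100 in the left half). Now I'll shut the cover, using a contact stop at the end.

Run:
```python
from h import *
im,c=load('w4'); b=[b for b in blobs(mask(im,'orange')) if b[2][1]<110 and b[2][0]>340][0]; print(b,onz([(b[1][0]+b[1][2]/2,b[1][1]+12)],.166,c),knobxy(86))
t0=86; R=ori(YAW+t0); k=knobxy(t0)
ctrl.command_gripper(1.0)
ctrl.goto(np.r_[k,0.26],R)
print(ctrl.move_l(np.r_[k,0.142],vel=0.12,contact_N=6))
ctrl.command_gripper(0.0); print(ctrl.current_grip_width())
swing(t0,5,0.142,6)
print(ctrl.move_l(np.r_[knobxy(-5),0.142],vel=0.03,ori=ori(YAW-2),contact_N=14),ctrl.current_tool_pos(),ctrl.current_contact_force())
d=np.array(ctrl.current_tool_pos())[:2]-PIV; print(np.degrees(np.arctan2(d[0],-d[1]))-YAW)
ctrl.command_gripper(0.5)
p=np.array(ctrl.current_tool_pos()); p[2]=0.26; ctrl.move_l(p,vel=0.2)
R=ori(13);p=np.r_[PORT,0.31]-0.04*R[:,2];ctrl.goto(p,R); look('w6'); print(ctrl.current_t())
```

```text
(338, [362, 60, 26, 26], [376.3, 71.4]) [[ 0.60232277 -0.281933    0.166     ]] [ 0.60339811 -0.27949912]
False
0.2546363455805122
72.5 [-0.  -1.8  0.3] 0.256
59.0 [ 0.9 -2.9 -2.3] 0.252
45.5 [ 2.8 -4.8 -3.1] 0.255
32.0 [ 2.  -6.6 -4.1] 0.253
18.5 [ 1.6 -9.1 -4. ] 0.254
5.0 [  2.8 -10.5  -5.3] 0.257
True [ 0.53412563 -0.38164809  0.14197393] [5.0395785  0.6065424  0.81872009]
-0.7581908939948185
54.175
```

View pics/w6.png

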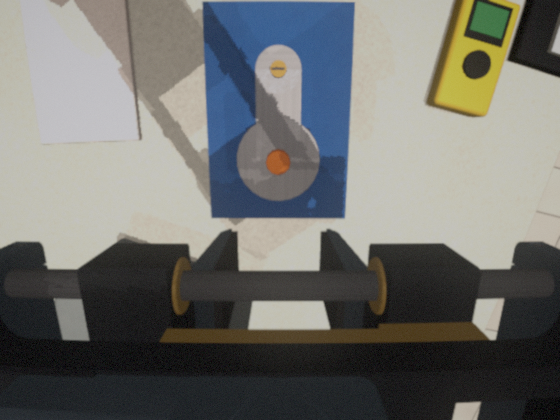

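The cover looks shut. However, the contact trip could have come from the grip stress releasing, not the end stop, so I'll push the knob against the stop from the side with closed fingers to confirm.

Run:
```python
from h import *
R=ori(YAW); bx=R[:2,0]; k=knobxy(0)
ctrl.command_gripper(0.0)
s=k+bx*0.042
ctrl.goto(np.r_[s,0.26],R)
print(ctrl.move_l(np.r_[s,0.146],vel=0.15,contact_N=6))
f0=np.array(ctrl.current_contact_force())
print(ctrl.move_l(np.r_[k+bx*0.014,0.146],vel=0.03,contact_N=12))
p=np.array(ctrl.current_tool_pos()); print((p[:2]-k)@bx, np.array(ctrl.current_contact_force())-f0)
ctrl.sleep(.3); p=np.array(ctrl.current_tool_pos()); print((p[:2]-k)@bx, np.array(ctrl.current_contact_force())-f0)
ctrl.move_l(np.r_[s,0.146],vel=0.1); ctrl.move_l(np.r_[s,0.26],vel=0.25)
p=np.r_[PORT,0.31]-0.04*R[:,2];ctrl.goto(p,R); im,c=look('w7')
b=[b for b in blobs(mask(im,'orange')) if abs(b[2][0]-278)<15 and b[2][1]<200];im6,c6=load('w6')
print(b,[b for b in blobs(mask(im6,'orange')) if abs(b[2][0]-278)<15],ctrl.current_t())
ctrl.command_gripper(0.7)
R=ori(20); ctrl.goto(np.r_[0.6,0.13,0.26]-0.06*R[:,2],R); look('l1')
R=ori(40); ctrl.goto(np.r_[.487,.3075,0.30]-0.06*R[:,2],R); look('t3'); print(ctrl.current_t())
cv2.imwrite('pics/m6.png',np.hstack([cv2.resize(cv2.imread(f'pics/{n}.png'),(400,300)) for n in('l1','t3')]))
```

```text
False
True
0.02091393911069111 [5.55338448 2.89067856 1.98902314]
0.02091503720914999 [5.72473791 3.20685788 3.28670508]
[(443, [267, 150, 24, 25], [278.5, 161.9])] [(437, [266, 150, 24, 25], [277.8, 161.7])] 58.7417
62.5833
```

View pics/m6.png

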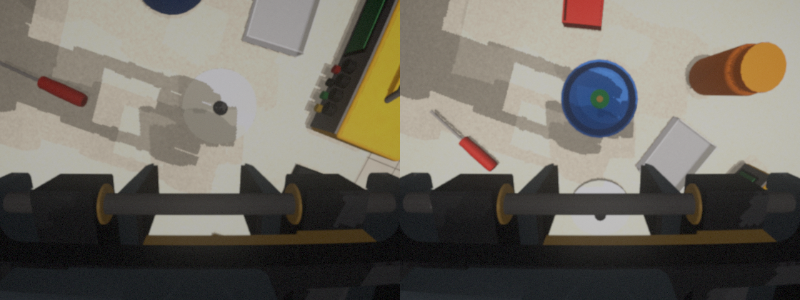

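The knob didn't move under a sustained push of about 6.5 N, well above friction, so the cover is at its stop. Now the lid and tub positions.

Run:
```python
from h import *
im,c=load('l1')
H=cv2.cvtColor(im,cv2.COLOR_BGR2HSV); m=((H[...,2]<60)).astype(np.uint8)*255
m[:, :250]=0; m[:,370:]=0; m[:110]=0; m[200:]=0
for b in blobs(m,50): print(b, onz([b[2]],.036,c), onz([b[2]],.044,c))
im,c=load('t3'); r=tubfit(im,c,(200,60,350,212)); print(r, onz([r[1][0]],.08,c))
im,c=load('l1'); cv2.imwrite('pics/l1c.png',cv2.resize(im[70:230,230:390],None,fx=4,fy=4,interpolation=cv2.INTER_CUBIC))
```

```text
(181, [299, 142, 19, 18], [306.8, 151.4]) [[0.63717736 0.12678948 0.036     ]] [[0.63637028 0.12699647 0.044     ]]
(((0.4879877269268036, 0.30643346905708313), 0.062413983047008514), ((278.80780029296875, 137.44708251953125), (105.1578140258789, 107.60108184814453), 4.890057563781738)) [[0.48665281 0.30804981 0.08      ]]
```

View pics/l1c.png

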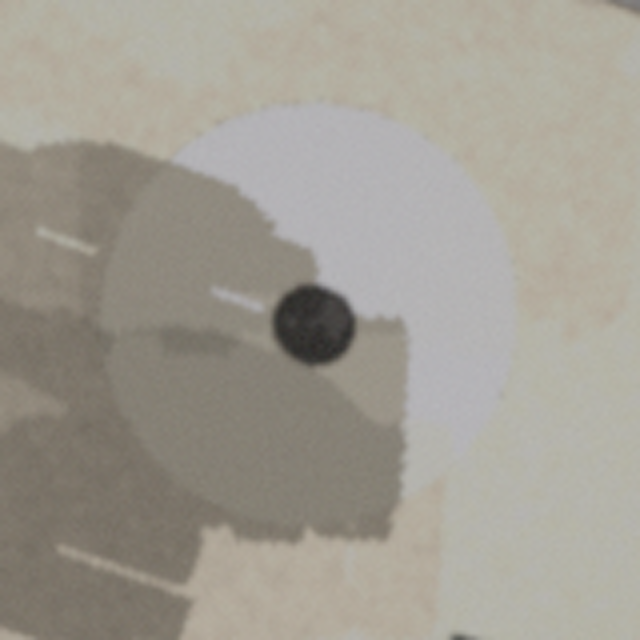

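The lid was knocked about 4 cm, to (0.638,0.127), lying flat. The tub has not moved. I'll pick the lid and place it on the tub.

Run:
```python
from h import *
x,y=0.638,0.127; R=ori(110)
ctrl.goto(np.r_[x,y,0.16],R)
print(ctrl.move_l(np.r_[x,y,0.0195],vel=0.1,contact_N=5),ctrl.current_tool_pos())
ctrl.command_gripper(0.0); print(ctrl.current_grip_width())
z0=ctrl.current_tool_pos()[2]; print(z0)
ctrl.move_l(np.r_[x,y,0.25],vel=0.15); print(ctrl.current_grip_width())
R=ori(141); ctrl.goto(np.r_[.487,.3075,0.25],R)
cv2.imwrite('pics/s8.png',ctrl.read_camera('scene'));cv2.imwrite('pics/d8.png',ctrl.read_camera('side'))
print(ctrl.current_t())
f=lambda n,b:cv2.resize(cv2.imread(f'pics/{n}.png')[b[1]:b[3],b[0]:b[2]],(400,400),interpolation=cv2.INTER_CUBIC)
cv2.imwrite('pics/m8.png',np.hstack([f('s8',(310,150,460,300)),f('d8',(210,200,370,360))]))
```

```text
False [0.6383931  0.12705622 0.02011883]
0.256161409674339
0.019518870305867134
0.2580754323120598
68.9333
```

View pics/m8.png

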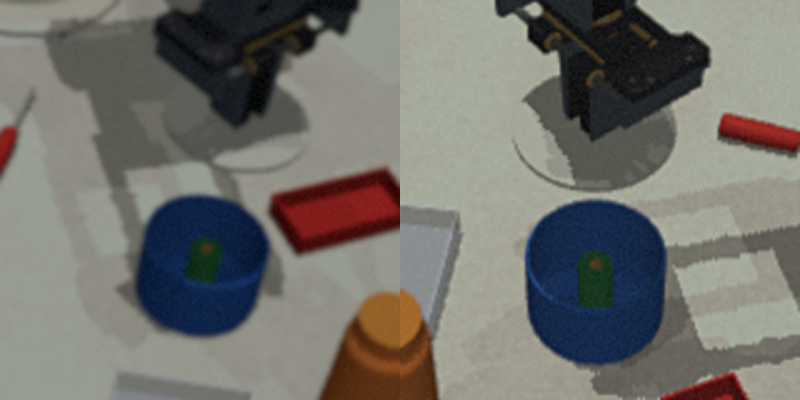

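The lid hangs level above the tub, and the tub hasn't moved. Lowering it now.

Run:
```python
from h import *
x,y=0.487,0.3075
print(ctrl.move_l(np.r_[x,y,0.12],vel=0.15,contact_N=8))
print(ctrl.move_l(np.r_[x,y,0.0905],vel=0.03,contact_N=4),ctrl.current_tool_pos(),ctrl.current_contact_force())
ctrl.command_gripper(0.5); ctrl.sleep(0.3)
ctrl.move_l(np.r_[x,y,0.2],vel=0.1)
ctrl.goto(np.r_[x-.02,y-.2,0.32],ori(100))
cv2.imwrite('pics/s9.png',ctrl.read_camera('scene'));cv2.imwrite('pics/d9.png',ctrl.read_camera('side'))
R=ori(40); ctrl.goto(np.r_[.487,.3075,0.32]-0.06*R[:,2],R); look('t9')
print(ctrl.current_t())
f=lambda n,b:cv2.resize(cv2.imread(f'pics/{n}.png')[b[1]:b[3],b[0]:b[2]],(400,400),interpolation=cv2.INTER_CUBIC)
cv2.imwrite('pics/m9.png',np.hstack([f('s9',(310,170,460,320)),f('d9',(210,220,370,380))]))
```

```text
False
True [0.48682274 0.30739399 0.09148054] [-1.06396756  0.24828783  7.38603861]
75.2417
```

View pics/m9.png

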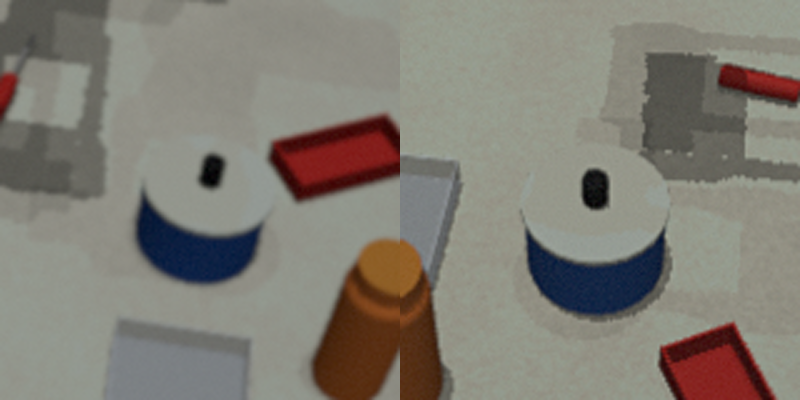

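View pics/t9.png

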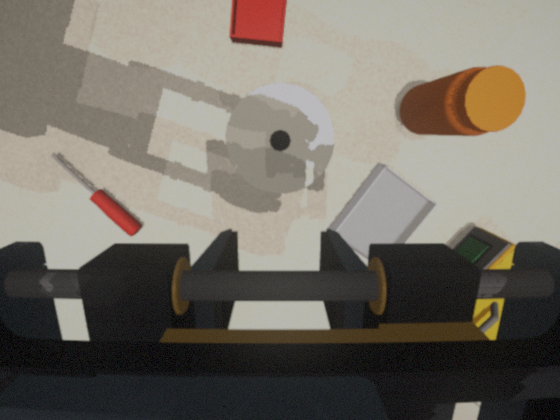

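View pics/s9.png

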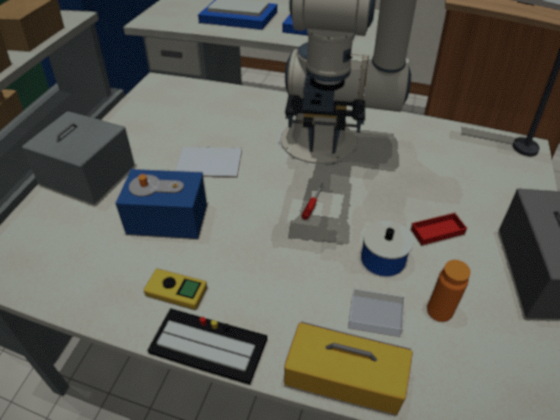

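Run:
```python
from h import *
r={}
for n,(x0,y0,x1,y1) in {'s9':(375,220,405,245),'d9':(275,280,310,310)}.items():
    im=cv2.imread(f'pics/{n}.png'); m=mask(im,'black'); k=np.zeros_like(m);k[y0:y1,x0:x1]=255
    r[n]=blobs(m&k,15); print(n,r[n])
mid=lambda b:(b[1][0]+b[1][2]/2-.5,b[1][1]+b[1][3]/2-.5)
print(tri(mid(r['s9'][0]),cam('scene'),mid(r['d9'][0]),cam('side')))
im,c=load('t9'); m=(cv2.cvtColor(im,cv2.COLOR_BGR2HSV)[...,2]<60).astype(np.uint8)*255
m[:120]=0;m[165:]=0;m[:,:250]=0;m[:,310:]=0
for b in blobs(m,100): print(b,onz([b[2]],.112,c))
```

```text
s9 [(64, [386, 229, 7, 11], [389.0, 233.9])]
d9 [(126, [283, 288, 10, 15], [287.6, 295.4])]
(array([0.48676038, 0.30877818, 0.09854889]), np.float64(0.0014196684266453356))
(256, [271, 131, 18, 19], [279.7, 140.3]) [[0.48822763 0.3072968  0.112     ]]
```

The lid knob triangulates to z≈0.0985. The same method read 2 mm low on the bench, so this matches the seated height of 0.101 m. The knob is centred on the tub axis to within about 2 mm.

Run:
```python
from h import *
print(ctrl.current_t(),ctrl.current_tool_pos(),np.round(ctrl.current_contact_force(),1)); ctrl.sign_off()
```

```text
75.2417 [0.52543029 0.26129648 0.31986173] [0.1 0.3 0. ]
the job is handed in; nothing more can be done
```

I finished the job and handed it in at about 75 s of the 208 s allowed.

**What I did:** I swung the cover open to about 1.5 rad and posted both red cells through the port. The one green cell went into the tub, standing upright. I then shut the cover against its stop and set the lid on the tub. The lid had been knocked about 4 cm during the run, so I found it again before picking it up.

**Last checks:**
- **Cells:** the port was empty after each post, and no loose cells were left on the bench.
- **Cover:** the first contact stop while shutting was ambiguous. I then pushed the knob from the side, and it held still against about 6.5 N, well above the cover's friction, so it is at its stop.
- **Lid:** it made contact at the expected seated height (tool at 0.0915 m) and looks level in both fixed cameras. Its knob is within about 2 mm of the tub's axis. Triangulating from the cameras put the knob at 98.5 mm instead of the expected 101 mm, but the same method read about 2 mm low when the lid was on the bench.
- **Bystanders:** the tumbler, dish, meter and red tray look unmoved in the final scene picture; I did not measure their positions.

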